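# Square the loaf tin to the stop rail

### The arm

A 6-joint arm with a two-finger parallel gripper is mounted at the origin on the work surface. World frame = base frame: x ahead of the robot, y to its left, z up, the work surface at z = 0. Lengths are in mm, angles in rad, forces in N, time in s.
With the tool pointing down it reaches from about 150 to 775 mm from the base axis. Payload 6.1 kg.
Tool frame: the origin (TCP) lies on the centre line of the jaws, within the pads' length; the fingertips stand 25 mm ahead of it and the grasp point (between the pads) lies 6 mm ahead of it; z points along the fingers, y is the line along which they close (so a half turn about z gives the same grasp; the last joint's range is limited). The gripper opens to 85 mm and grips with 20 to 120 N. Pads are 22 mm wide; open, the fingers measure 114 mm over their backs; the gripper's body (76 mm by 85 mm) begins 54 mm behind the grasp point. The pads swing forward as they close: fully open they stand 13 mm farther back than shut.
Start: joints at [-1.238, 0.126, -0.04, 1.405, 0, 1.571], TCP at [171.506, -496.18, 256.295] pointing down, gripper open.
Joint ranges: [-2.72, 2.72], [-0.95, 1.95], [-1.27, 1.35], [-1.78, 2.02], [-1.46, 1.47], [-3.14, 3.14]. Speed limits (rad/s): [2.39, 2.39, 3.01, 3.14, 3.14, 3.14].

### API

Orientations are given as a unit quaternion [w, x, y, z].
In Python, from cell import state, snapshot, finish_job, find_in, landmark_of gives the robot as it stands. The module is installed in compiled form; this text tells all that it offers.
- The arm moves only by the shell command python3 -m inch 'ROWS'. ROWS is a JSON object of lists of equal length, an entry for each row: "offset": the shift along the tool's x, y, z in mm, a list of three; "rotation": the turn, a rotation vector about the tool's x, y, z in rad, a list of three; "hand": the finger opening in mm, from 0 to 85.4. A call has 1 to 20 rows; each row shifts and turns the commanded pose from where the row before left it, along the tool's axes as they then stand; what a row does not reach is not made up. A row lasts 1/12 s, in which the tool goes at most 41.7 mm and 7.16 degrees, less where a joint would pass 70% of its speed; a pose out of reach is approached as far as the arm can. A call is refused whole if a number of a shift passes 41.7 or a number of a turn 0.125, either way. A call with a gripper value outside its range is refused whole. The fingers move at their own pace and stop on an object; the grip force is fixed at half the most. Time passes only in rows, so rows that do not move let the fingers close. It gives the time, the measured TCP pose, the force, the opening and the grip force at its end, in the units of the state.
- state(): the state, without advancing time (a new reading comes with each control period).
- snapshot(name): name is "side" or "top" or "wrist"; returns a dict with "frame" (420x560x3 uint8, red, green, blue), "K" (3x3 intrinsics, pixels), "dist" ([k1, k2, p1, p2, k3] as OpenCV has them; the pictures are not rectified), "pose" (4x4, takes a point from camera to world coordinates); the wrist camera has in their place "hand_eye" (4x4, takes a point from camera to tool coordinates, whose origin is the TCP and whose axes are the flange's). Camera axes: x right, y up, looking along -z (the intrinsics and any distortion apply to the point x, -y, -z); pixel columns grow to the right and rows downward; lengths in mm; the calibration is good to about 2 mm. A picture is of the moment at which its call begins: read the wrist's pose just before it. There is no depth.
- finish_job(): hands the job in; it is judged then, once.
Trained networks look in the newest picture that a camera, given by its name, has taken for a name from the list of things; names that differ only in an ending like _2 or _b are one class to them, and where a whole thing is asked for, a point or a joint stands for the part that bears it (a point fixed in the world has none). Each returns a list of dicts, best first, with "p" (0 to 1); they miss things now and then, are a little off and sometimes report something else, mostly with a low value. They report only what shows in the picture. A call takes as long as a camera call.
- find_in(camera, label): "point" ([x, y, z] in mm, in the coordinates of the camera as it stood for that picture, good to about 4 mm: the middle of the surface that is visible of it).
- landmark_of(camera, label): "point" ([x, y, z] in mm, in the coordinates of the camera as it stood for that picture, good to about 4 mm: a listed point, or the origin of a listed thing).
The state is a dict: "time": time; "joints": joint angles; "joint_velocities": joint speeds; "tau": joint torques, N m; "eef_pos": TCP position; "tool_rot": TCP orientation; "ft_force": force on the tool from outside, world axes, zero at the start; "wrist_torque": the same for the moment, N m; "grip_width": finger opening in mm; "finger_force": force on a finger pad.
Only numpy, scipy, OpenCV 4.12 (cv2) and the standard library are available. Lean on these libraries where they do the work, as an engineer would, in place of code of your own. Each camera call takes 0.05 s, during which the arm holds its last target. There are 200 camera calls.

### The job

The heavy lidded loaf tin stands askew in front of the wooden stop rail: pushing it with the fingers at one corner and then another, walk it round, clear of the rail, until a long side (either one) faces the rail squarely, and only then push it home so that the whole of that side lies flat against the rail. Do not grasp, lift or tip the tin, and do not let it touch the rail while it is still askew. Leave the apple, jar, pastry cutter and bench scraper where they are.

Things in the scene. Friction and masses are not known exactly. Their poses are not given: they have to be found in the camera images.
- tin: Closed steel loaf tin, loose, about 0.9 kg: a plain box 100 mm wide (its x), 160 mm long (its y), 78 mm high, dark grey walls, paler ribbed lid that stays on. Origin: centre of its underside; z up. Its long sides are the faces at 50 mm along its +x and -x. Pushed near the end of a side it turns as well as slides. It starts clear of the rail, turned 40 to 90 degrees, either way, from facing it.
- rail: Wooden stop rail fixed beyond the tin: a bar 30 mm thick (its x), 440 mm long (its y), 25 mm high. Origin: centre of its underside; z up. Its -x face, 15 mm from the origin, is the stop face, towards the robot and tin. With the tin home, its origin is at x = -65 mm in the rail's frame, the x axes parallel (either sense). Fingertips 32 mm above the counter clear the rail.
- apple: Green apple, 74 mm across, 66 mm high without its stalk, loose; bystander. Origin: centre of its underside.
- jar: Small lidded jar, 56 mm across, 75 mm high, loose; bystander. Origin: centre of its underside.
- cutter: Round steel pastry cutter (open ring), 70 mm across, 45 mm high, loose; bystander. Origin: centre of its underside.
- scraper: Bench scraper lying flat, 100 mm (its x, -67 to +33 mm) by 135 mm (its y): steel blade towards -x, wooden handle 22 mm high along y at x = +20 mm; loose; bystander. Origin: on the counter.

How it is judged:
By the outcome, as a careful person would: the job done as asked, in the order asked, and still so for the second after the job is handed in, with the robot touching nothing.
It also fails if it takes over 72 s, if anything falls off the work surface, if the arm or the gripper's body presses on something with over 40 N, if the wrist force passes 120 N, or if a joint passes its speed limit or range.

## Working session

There is one attempt and no reset: what is moved stays moved. The work goes in short steps, Python scripts to look and compute and a shell command to move; the robot and the scene stay as the last step left them, time stands still between calls to the robot, and variables do not carry over. Pictures are saved under pics/ and viewed, at most 10 in all, crops included, and the job is handed in when it is done.

```bash
mkdir -p pics
cat > h.py <<'E'
import numpy as np, cv2
from cell import state, snapshot, find_in, landmark_of
def snap(n,f=None):
    s=snapshot(n)
    if f: cv2.imwrite('pics/'+f,s['frame'][:,:,::-1])
    return s
def w(s,p): return (np.array(s['pose'])@np.r_[p,1])[:3]
E
python3 - <<'E'
from h import *
print(state())
for c in ['top','side']:
    s=snap(c,c+'0.png'); print(c,s['K'],s['dist'],np.round(s['pose'],3))
    for l in ['tin','rail','apple','jar','cutter','scraper']:
        for f in (find_in,landmark_of):
            print(l,f.__name__,[(round(d['p'],2),np.round(w(s,d['point'])).tolist()) for d in f(c,l)[:2]])
E
```

```text
{'time': 0.0, 'joints': array([-1.23800962e+00,  1.26418475e-01, -4.06151868e-02,  1.40540088e+00,
       -1.97228601e-05,  1.57076689e+00]), 'joint_velocities': array([ 8.79155871e-05,  2.17487548e-04, -1.49439409e-04, -7.81100467e-04,
       -5.21453646e-04, -3.69168877e-04]), 'tau': array([-1.58826108e-03, -4.35911322e+01,  3.52925420e+01,  1.72795990e-02,
       -2.74259964e-04,  1.17293123e-05]), 'eef_pos': array([ 171.38094275, -495.85071484,  255.50496874]), 'tool_rot': array([-8.06161017e-04,  9.86185766e-01,  1.65641069e-01, -1.45378977e-04]), 'ft_force': array([ 0.36682529, -1.11468912, -0.73990451]), 'wrist_torque': array([-0.04150038,  0.01357072, -0.01916996]), 'finger_force': 0.0, 'grip_width': 85.31547240958362}
top [[381.142667     0.         280.68166752]
 [  0.         381.142667   211.79809645]
 [  0.           0.           1.        ]] [-0.09028077  0.          0.          0.          0.        ] [[-1.15000e-01  9.65000e-01 -2.34000e-01  3.41506e+02]
 [-9.93000e-01 -1.13000e-01  2.30000e-02 -9.74300e+00]
 [-4.00000e-03  2.35000e-01  9.72000e-01  9.52504e+02]
 [ 0.
[... 874 characters left out ...]
e+02]
 [-3.85000e-01 -6.91000e-01  6.11000e-01  5.98346e+02]
 [-2.00000e-03  6.63000e-01  7.49000e-01  8.03265e+02]
 [ 0.00000e+00  0.00000e+00  0.00000e+00  1.00000e+00]]
tin call [(0.72, [517.0, -30.0, 79.0])]
tin call [(0.65, [529.0, -58.0, 1.0]), (0.3, [568.0, 201.0, -2.0])]
rail call [(0.87, [676.0, -2.0, 20.0])]
rail call [(0.8, [684.0, -47.0, -1.0])]
apple call []
apple call [(0.64, [425.0, 177.0, -3.0])]
jar call [(0.74, [556.0, 215.0, 65.0])]
jar call [(0.76, [565.0, 202.0, 1.0])]
cutter call [(0.75, [564.0, -275.0, 21.0])]
cutter call [(0.67, [563.0, -289.0, -3.0])]
scraper call [(0.89, [404.0, -329.0, 13.0]), (0.4, [518.0, -30.0, 77.0])]
scraper call [(0.58, [423.0, -336.0, 3.0])]
```

View pics/top0.png

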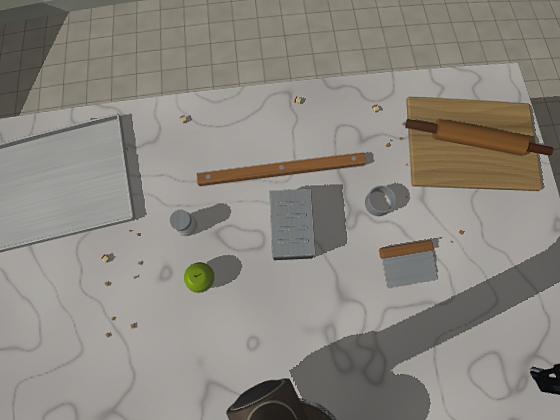

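View pics/side0.png

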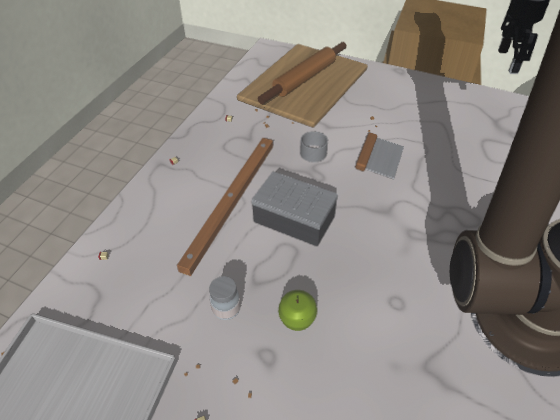

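The top view shows the tin lid at about (270–314, 190–259), its long axis nearly across the rail. The rail runs from (197,180) to (367,158). The jar is at (181,222), apple (199,277), cutter (380,200) and scraper (408,263). The side view agrees. Next I'll fit box models to the edges in both views.

```bash
cat >> h.py <<'E'
from scipy.optimize import minimize
def proj(s,P):
    T=np.linalg.inv(s['pose']); C=P@T[:3,:3].T+T[:3,3]
    return cv2.projectPoints(C*[1,-1,-1],np.zeros(3),np.zeros(3),s['K'],np.array(s['dist']))[0][:,0]
def grad(s):
    g=cv2.GaussianBlur(s['frame'],(0,0),1.2).astype(np.float32)
    return np.sqrt(sum((cv2.Sobel(g,cv2.CV_32F,*d)**2).sum(2) for d in((1,0),(0,1))))
def edges(x,y,a,dx,dy,h):
    c=np.array([[-1,-1],[1,-1],[1,1],[-1,1]])*[dx/2,dy/2]
    R=np.array([[np.cos(a),-np.sin(a)],[np.sin(a),np.cos(a)]]); c=c@R.T+[x,y]
    t=np.linspace(0.02,.98,50)[:,None]
    return np.vstack([np.c_[c[i]*(1-t)+c[(i+1)%4]*t,np.full(50,h)] for i in range(4)])
def fit(ss,x,y,a,dims,span=(25,25,.35)):
    G=[np.clip(grad(s),0,150) for s in ss]
    def cost(v):
        P=edges(*v,*dims); r=0
        for s,g in zip(ss,G):
            q=proj(s,P).astype(np.float32)
            r-=cv2.remap(g,q[:,:1].copy(),q[:,1:].copy(),cv2.INTER_LINEAR).mean()
        return r
    from scipy.optimize import differential_evolution as de
    b=[(m-d,m+d) for m,d in zip((x,y,a),span)]
    r=de(cost,b,seed=1,tol=1e-6,maxiter=80,popsize=12)
    return r.x,r.fun
TIN=(100,160,78); RAIL=(30,440,25)
def rel(t,r):
    "tin pose in rail frame, deg"
    a=r[2]; d=np.array(t[:2])-r[:2]
    return d@[np.cos(a),np.sin(a)],d@[-np.sin(a),np.cos(a)],np.degrees(t[2]-a)
def draw(s,f,boxes):
    im=cv2.resize(s['frame'][:,:,::-1],None,fx=2,fy=2)
    for v,d in boxes:
        for p in proj(s,edges(*v,*d)): cv2.circle(im,tuple(int(k) for k in p*2+.5),0,(0,0,255),-1)
    cv2.imwrite('pics/'+f,im[200:700,200:1000])
E
python3 - <<'E'
from h import *
A,B=snap('top'),snap('side')
for ss in ([A],[B],[A,B]):
    r=fit(ss,683,-48,0,RAIL); t=fit(ss,526,-56,np.pi/2,TIN,(25,25,.6))
    print(np.round(r[0],3),r[1],np.round(t[0],3),t[1],np.round(rel(t[0],r[0]),1))
draw(A,'a.png',[(r[0],RAIL),(t[0],TIN)])
np.save('rail.npy',r[0])
E
```

```text
[ 6.78404e+02 -4.54030e+01  1.60000e-02] -139.62400817871094 [525.053 -52.103   1.502] -130.1818389892578 [-153.4   -4.2   85.1]
[ 6.83424e+02 -5.22750e+01  1.30000e-02] -113.27398681640625 [524.396 -46.452   1.497] -111.3184585571289 [-158.9    8.    85. ]
[ 6.83751e+02 -4.57430e+01  1.70000e-02] -241.26910400390625 [524.55  -51.773   1.502] -227.37820434570312 [-159.3   -3.3   85.1]
```

View pics/a.png

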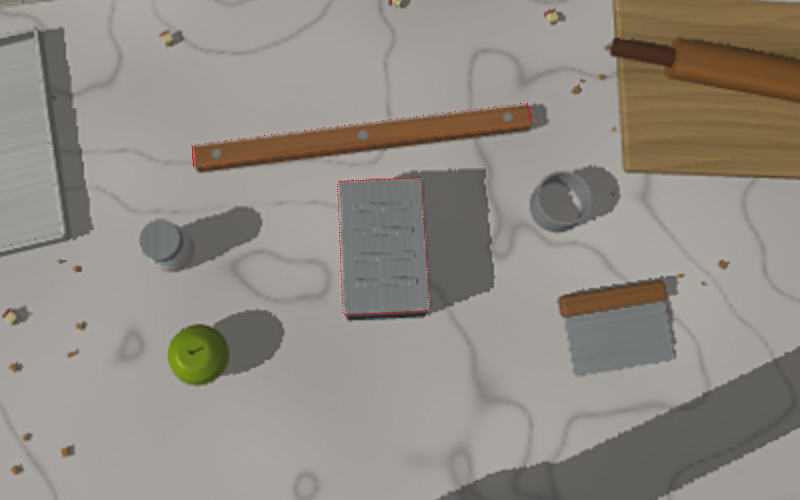

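The tin overlay matches: the tin is at yaw 85° relative to the rail and 159 mm in front of it, leaving about 60 mm of clearance. My plan is to turn it clockwise. First I push the far-left corner toward −y, then the near-right corner toward +y. The last push home is with the two open fingers.

```bash
python3 -m inch '{"offset":[[0,0,0],[0,0,0],[0,0,0],[24,-32,0],[24,-32,0],[24,-32,0],[24,-32,0],[24,-32,0],[24,-32,0],[24,-32,0],[24,-32,0],[24,-32,0],[24,-32,0],[24,-32,0],[24,-32,0],[24,-32,0],[24,-32,0],[24,-32,0],[24,-32,0],[24,-32,0]],"rotation":[[0,0,0.111],[0,0,0.111],[0,0,0.111],[0,0,0],[0,0,0],[0,0,0],[0,0,0],[0,0,0],[0,0,0],[0,0,0],[0,0,0],[0,0,0],[0,0,0],[0,0,0],[0,0,0],[0,0,0],[0,0,0],[0,0,0],[0,0,0],[0,0,0]],"hand":[0,0,0,0,0,0,0,0,0,0,0,0,0,0,0,0,0,0,0,0]}'
```

```text
time: 3.07
eef_pos: [580.7, 28.1, 256.5]
tool_rot: [-0.009, 1.0, 0.021, -0.0]
ft_force: [-0.2, -0.8, 0.5]
grip_width: -0.3
finger_force: 0.0
```

```bash
python3 -m inch '{"offset":[[5,-20,0],[0,0,0],[0,0,38],[0,0,38],[0,0,38],[0,0,38],[0,0,30],[0,0,14],[0,0,0],[0,0,0]],"rotation":[[0,0,0.02],[0,0,0.02],[0,0,0],[0,0,0],[0,0,0],[0,0,0],[0,0,0],[0,0,0],[0,0,0],[0,0,0]],"hand":[0,0,0,0,0,0,0,0,0,0]}'
```

```text
time: 3.9
eef_pos: [583.5, 27.8, 60.9]
tool_rot: [-0.017, 1.0, 0.016, -0.002]
ft_force: [-0.1, 0.7, 0.5]
grip_width: 0.4
finger_force: 0.0
```

```bash
python3 -c "
from h import *
s=state();print(s['joints'].round(3),s['eef_pos'],s['tool_rot'].round(4),s['ft_force'])"
```

```text
[ 0.032  0.306 -0.251  1.017  0.035  3.141] [583.47912013  27.84554966  60.90264223] [-0.0174  0.9997  0.0158 -0.0017] [-0.1047864   0.74516397  0.51105307]
```

```bash
python3 -m inch '{"offset":[[0,-15,0],[0,0,0],[0,0,0],[0,0,0],[0,0,0],[0,0,0],[0,0,0],[0,0,0],[0,0,0],[0,0,0],[0,0,0],[0,0,0],[0,0,0],[0,0,0]],"rotation":[[0,0,-0.12],[-0.034,0,0],[0,0,-0.12],[0,0,-0.12],[0,0,-0.12],[0,0,-0.12],[0,0,-0.12],[0,0,-0.12],[0,0,-0.12],[0,0,-0.12],[0,0,-0.12],[0,0,-0.12],[0,0,-0.12],[0,0,-0.12]],"hand":[0,0,0,0,0,0,0,0,0,0,0,0,0,0]}';  python3 -c "
from h import *
from scipy.spatial.transform import Rotation as R
s=state();print(s['joints'].round(3));print(R.from_quat(np.roll(s['tool_rot'],-1)).as_matrix().round(3))"
```

```text
time: 5.07
eef_pos: [585.3, 43.4, 64.3]
tool_rot: [0.002, 0.697, 0.717, 0.003]
ft_force: [0.1, 0.1, 0.5]
grip_width: 0.2
finger_force: 0.0
[ 7.300e-02  3.010e-01 -2.490e-01  1.014e+00  1.000e-03  1.617e+00]
[[-0.027  1.     0.007]
 [ 1.     0.027  0.002]
 [ 0.001  0.007 -1.   ]]
```

```bash
python3 -m inch '{"offset":[[-12,0,4],[-12,0,0],[-10,0,0],[-6,0,0],[-6,0,0],[-6,-0.5,0],[-6,-1,0],[-6,-1,0],[-6,-1.5,0],[-6,-2,0],[-6,-2,0],[-6,-2.5,0],[-6,-3,0],[-6,-3,0],[0,0,0]],"rotation":[[0,0,0],[0,0,0],[0,0,0],[0,0,0],[0,0,0],[0,0,0],[0,0,0],[0,0,0],[0,0,0],[0,0,0],[0,0,0],[0,0,0],[0,0,0],[0,0,0],[0,0,0]],"hand":[0,0,0,0,0,0,0,0,0,0,0,0,0,0,0]}'
cat > look.py <<'E'
from h import *
import sys
x,y,a=map(float,sys.argv[1:4]); sp=tuple(map(float,sys.argv[4:7])) if len(sys.argv)>6 else (30,30,.4)
r=np.load('rail.npy'); A,B=snap('top'),snap('side')
for ss in ([A],[B],[A,B]):
    t=fit(ss,x,y,a,TIN,sp); print(np.round(t[0],3),round(t[1]),np.round(rel(t[0],r),1))
v=t[0]; c=np.array([[-1,-1],[1,-1],[1,1],[-1,1]])*[50,80]; R=np.array([[np.cos(v[2]),-np.sin(v[2])],[np.sin(v[2]),np.cos(v[2])]])
print('corners',np.round(c@R.T+v[:2]).tolist(), state()['eef_pos'].round(1), state()['ft_force'].round(1))
print([np.round(w(A,d['point'])).tolist() for d in find_in('top','tin')[:2]])
draw(A,'now.png',[(v,TIN),(r,RAIL)])
E
python3 look.py 515 -75 1.1 40 40 .6
```

```text
time: 6.32
eef_pos: [570.7, -57.2, 58.4]
tool_rot: [0.001, 0.7, 0.714, 0.003]
ft_force: [2.6, 3.1, 2.6]
grip_width: 0.0
finger_force: 0.0
[ 5.41807e+02 -1.14995e+02  5.00000e-01] -23 [-143.1  -66.8   27.7]
[488.023 -45.314   1.254] -110 [-195.7    3.8   70.9]
[488.029 -45.759   1.25 ] -117 [-195.7    3.3   70.7]
corners [[548.0, -118.0], [580.0, -24.0], [428.0, 27.0], [396.0, -68.0]] [570.3 -56.7  58. ] [1.7 3.9 2.5]
[]
```

```bash
python3 -c "
from h import *
a=snap('top')['frame'];b=snap('side')['frame']
cv2.imwrite('pics/b.png',np.hstack([a[120:320,180:480],b[100:300,150:450]])[:,:,::-1])"
```

```text
(no output)
```

View pics/b.png

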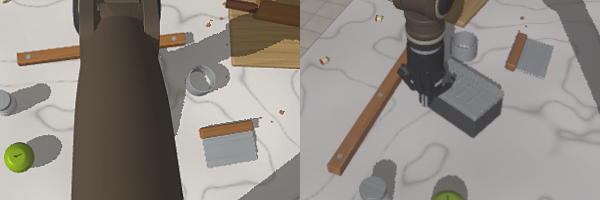

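The tin has begun to turn, but the arm hides it in the top view (left half of the crop). In the side view the fingers sit at the tin's far-left long side. I'll back off to look.

```bash
python3 -m inch '{"offset":[[12,6,0],[15,5,0],[0,0,-38],[25,0,-30],[40,0,0],[40,0,0],[40,0,0],[40,0,0],[40,0,0],[40,0,0],[20,0,0]],"rotation":[[0,0,0],[0,0,0],[0,0,0],[0,0,0],[0,0,0],[0,0,0],[0,0,0],[0,0,0],[0,0,0],[0,0,0],[0,0,0]],"hand":[0,0,0,0,0,0,0,0,0,0,0]}'; python3 look.py 515 -85 1.1 40 40 .6
```

```text
time: 7.48
eef_pos: [572.5, 260.2, 125.0]
tool_rot: [0.0, 0.698, 0.716, 0.001]
ft_force: [-1.2, -0.1, 0.1]
grip_width: 0.2
finger_force: 0.0
[502.908 -96.764   1.212] -136 [-181.7  -47.9   68.5]
[502.512 -93.569   1.218] -108 [-182.   -44.7   68.8]
[502.561 -96.018   1.215] -236 [-182.   -47.2   68.7]
corners [[560.0, -171.0], [595.0, -77.0], [445.0, -21.0], [410.0, -115.0]] [572.6 259.6 124.7] [-0.6 -0.9  0.6]
[[494.0, -96.0, 78.0]]
```

```bash
python3 -m inch '{"offset":[[0,0,-35],[-38,-15,0],[-38,-15,0],[-38,-15,0],[-38,-15,0],[-38,-15,0],[-38,-15,0],[-38,-15,0],[-38,-15,0],[-38,-15,0],[-38,-15,0],[-38,-15,0],[0,0,0]],"rotation":[[0,0,0],[0,0,0],[0,0,0],[0,0,0],[0,0,0],[0,0,0],[0,0,0],[0,0,0],[0,0,0],[0,0,0],[0,0,0],[0,0,0],[0,0,0]],"hand":[0,0,0,0,0,0,0,0,0,0,0,0,0]}'
```

```text
time: 8.72
eef_pos: [414.4, -172.1, 159.6]
tool_rot: [0.001, 0.703, 0.712, -0.0]
ft_force: [0.5, 1.1, 0.7]
grip_width: 0.0
finger_force: 0.0
```

```bash
python3 -m inch '{"offset":[[4,-11,20],[0,0,38],[0,0,34],[0,0,7],[13,0,0],[13,0,0],[12,0,0],[6,0,0],[6,0,0],[6,0,0],[6,0,0],[6,0,0],[6,0,0],[6,0,0],[6,0,0],[6,0,0],[6,0,0]],"rotation":[[0,0,0],[0,0,0.117],[0,0,0.117],[0,0,0.117],[0,0,0],[0,0,0],[0,0,0],[0,0,0],[0,0,0.04],[0,0,0.04],[0,0,0.04],[0,0,0.04],[0,0,0.04],[0,0,0.05],[0,0,0.05],[0,0,0.05],[0,0,0.05]],"hand":[0,0,0,0,0,0,0,0,0,0,0,0,0,0,0,0,0]}'; python3 look.py 520 -80 0.7 40 40 .6
```

```text
time: 10.13
eef_pos: [444.7, -73.7, 60.2]
tool_rot: [-0.0, 0.913, 0.407, -0.0]
ft_force: [-5.2, -2.0, 0.5]
grip_width: 0.1
finger_force: 0.0
[557.801 -75.217   1.28 ] -85 [-126.4  -27.3   72.4]
[524.277 -61.041   0.785] -108 [-159.7  -12.6   44. ]
[524.289 -60.856   0.787] -173 [-159.7  -12.4   44.1]
corners [[546.0, -153.0], [616.0, -82.0], [503.0, 31.0], [432.0, -40.0]] [445.9 -73.5  60.5] [-1.5 -1.7 -0.8]
[[496.0, -3.0, 80.0], [570.0, -293.0, 27.0]]
```

The side view puts the tin at 44° to the rail, with about 53 mm clear. The finger has slid inward along the face, so I'll reset it nearer the end and carry on.

```bash
python3 -m inch '{"offset":[[-10,0,0],[0,-12,0],[0,-10,0],[8,0,0],[6,-0.5,0],[6,-1,0],[6,-1,0],[6,-1,0],[6,-1,0],[6,-1,0],[6,-1,0],[6,-1,0],[0,0,0]],"rotation":[[0,0,0],[0,0,0],[0,0,0.04],[0,0,0],[0,0,0.04],[0,0,0.045],[0,0,0.045],[0,0,0.045],[0,0,0.045],[0,0,0.045],[0,0,0.045],[0,0,0.045],[0,0,0]],"hand":[0,0,0,0,0,0,0,0,0,0,0,0,0]}'; python3 look.py 545 -50 0.4 40 40 .6
```

```text
time: 11.37
eef_pos: [461.7, -24.6, 61.0]
tool_rot: [-0.001, 0.975, 0.222, 0.0]
ft_force: [-6.2, 1.6, 4.8]
grip_width: 0.1
finger_force: 2.6
[ 5.73544e+02 -6.70000e+01  7.00000e-03] -66 [-110.6  -19.4   -0.6]
[ 5.05012e+02 -7.86280e+01 -1.10000e-01] -90 [-179.3  -29.8   -7.3]
[ 5.82627e+02 -6.47730e+01 -2.90000e-02] -144 [-101.4  -17.3   -2.6]
corners [[530.0, -143.0], [630.0, -146.0], [635.0, 14.0], [535.0, 17.0]] [461.8 -24.7  61. ] [-4.7  1.5  3.4]
[]
```

```bash
python3 -m inch '{"offset":[[-14,0,0],[-16,0,0],[0,0,-38],[0,0,-38],[0,0,-25],[-15,38,0],[-15,38,0],[-15,38,0],[-15,38,0],[-15,38,0],[-15,38,0],[-15,38,0],[0,0,0]],"rotation":[[0,0,0],[0,0,0],[0,0,0],[0,0,0],[0,0,0],[0,0,0],[0,0,0],[0,0,0],[0,0,0],[0,0,0],[0,0,0],[0,0,0],[0,0,0]],"hand":[0,0,0,0,0,0,0,0,0,0,0,0,0]}'; python3 look.py 540 -50 0.4 40 40 .6
```

```text
time: 12.6
eef_pos: [455.5, -330.3, 161.2]
tool_rot: [0.001, 0.976, 0.219, 0.002]
ft_force: [0.1, 0.7, -0.5]
grip_width: 0.0
finger_force: 0.0
[ 5.49568e+02 -5.85260e+01  4.75000e-01] -127 [-134.4  -10.5   26.2]
[ 5.5606e+02 -6.8453e+01  4.8200e-01] -106 [-128.1  -20.5   26.6]
[ 5.50046e+02 -5.77030e+01  4.80000e-01] -220 [-133.9   -9.7   26.5]
corners [[543.0, -152.0], [631.0, -106.0], [557.0, 36.0], [469.0, -10.0]] [ 455.  -325.5  161.2] [ 0.2  0.1 -0.2]
[[399.0, -330.0, 9.0], [545.0, -60.0, 79.0]]
```

Clear views now: the tin is at 26.5° with about 38 mm of gap. I'll push the near end once more.

```bash
python3 -m inch '{"offset":[[16,-38,0],[16,-38,0],[16,-38,0],[16,-38,0],[16,-38,0],[16,-38,0],[16,-38,0],[0,0,0],[0,0,38],[0,0,38],[0,0,25]],"rotation":[[0,0,0],[0,0,0],[0,0,0],[0,0,0],[0,0,0],[0,0,0],[0,0,0],[0,0,0],[0,0,0],[0,0,0],[0,0,0]],"hand":[0,0,0,0,0,0,0,0,0,0,0]}'
```

```text
time: 13.67
eef_pos: [440.3, -33.9, 59.0]
tool_rot: [-0.0, 0.975, 0.224, 0.001]
ft_force: [-0.1, -0.2, -0.7]
grip_width: 0.2
finger_force: 0.0
```

```bash
python3 -m inch '{"offset":[[8,0,0],[8,0,0],[8,0,0],[6,0,0],[6,0,0],[6,0,0],[6,-0.5,0],[6,-0.5,0],[6,-0.5,0],[6,-0.5,0],[0,0,0],[-12,0,0],[-12,0,0],[0,0,-38],[0,0,-38],[0,0,-25],[0,0,0]],"rotation":[[0,0,0],[0,0,0],[0,0,0],[0,0,0],[0,0,0.03],[0,0,0.035],[0,0,0.035],[0,0,0.035],[0,0,0.035],[0,0,0.035],[0,0,0],[0,0,0],[0,0,0],[0,0,0],[0,0,0],[0,0,0],[0,0,0]],"hand":[0,0,0,0,0,0,0,0,0,0,0,0,0,0,0,0,0]}'
python3 -m inch '{"offset":[[-15,38,0],[-15,38,0],[-15,38,0],[-15,38,0],[-15,38,0],[-15,38,0],[-15,38,0],[0,0,0]],"rotation":[[0,0,0],[0,0,0],[0,0,0],[0,0,0],[0,0,0],[0,0,0],[0,0,0],[0,0,0]],"hand":[0,0,0,0,0,0,0,0]}'; python3 look.py 565 -50 0.2
```

```text
time: 15.08
eef_pos: [480.3, -14.3, 168.4]
tool_rot: [0.0, 0.993, 0.121, 0.006]
ft_force: [1.5, -0.7, 0.5]
grip_width: 0.1
finger_force: 0.0
time: 15.75
eef_pos: [438.4, -303.1, 161.6]
tool_rot: [0.001, 0.993, 0.118, 0.002]
ft_force: [-0.2, 0.5, -0.1]
grip_width: 0.3
finger_force: 0.0
[ 5.76761e+02 -6.24310e+01  1.83000e-01] -134 [-107.3  -14.9    9.5]
[ 5.75627e+02 -5.74020e+01  2.11000e-01] -110 [-108.3   -9.8   11.1]
[ 5.76739e+02 -6.16770e+01  2.00000e-01] -231 [-107.3  -14.1   10.5]
corners [[544.0, -150.0], [642.0, -130.0], [610.0, 27.0], [512.0, 7.0]] [ 438.9 -298.5  161.5] [ 0.5  0.7 -0.7]
[[570.0, -63.0, 77.0]]
```

```bash
python3 -m inch '{"offset":[[15,-38.5,0],[15,-38.5,0],[15,-38.5,0],[15,-38.5,0],[15,-38.5,0],[15,-38.5,0],[15,-38.5,0],[0,0,0],[0,0,38],[0,0,38],[0,0,25],[0,0,0]],"rotation":[[0,0,0],[0,0,0],[0,0,0],[0,0,0],[0,0,0],[0,0,0],[0,0,0],[0,0,0],[0,0,0],[0,0,0],[0,0,0],[0,0,0]],"hand":[0,0,0,0,0,0,0,0,0,0,0,0]}'
```

```text
time: 16.9
eef_pos: [473.4, -8.7, 56.4]
tool_rot: [-0.001, 0.992, 0.122, -0.003]
ft_force: [-1.7, 0.0, -0.2]
grip_width: 0.2
finger_force: 0.0
```

```bash
python3 -m inch '{"offset":[[10,0,-4],[10,0,0],[8,0,0],[5,0,0],[5,0,0],[5,0,0],[5,0,0],[4,0,0],[0,0,0],[-12,0,0],[-12,0,0],[0,0,-38],[0,0,-38],[0,0,-25],[0,0,0]],"rotation":[[0,0,0],[0,0,0],[0,0,0],[0,0,0],[0,0,0.03],[0,0,0.03],[0,0,0.03],[0,0,0.03],[0,0,0],[0,0,0],[0,0,0],[0,0,0],[0,0,0],[0,0,0],[0,0,0]],"hand":[0,0,0,0,0,0,0,0,0,0,0,0,0,0,0]}'
python3 -m inch '{"offset":[[-15,38,0],[-15,38,0],[-15,38,0],[-15,38,0],[-15,38,0],[-15,38,0],[-15,38,0],[0,0,0]],"rotation":[[0,0,0],[0,0,0],[0,0,0],[0,0,0],[0,0,0],[0,0,0],[0,0,0],[0,0,0]],"hand":[0,0,0,0,0,0,0,0]}'; python3 look.py 585 -60 0.05
```

```text
time: 18.15
eef_pos: [507.9, -1.6, 173.1]
tool_rot: [-0.0, 0.998, 0.061, 0.007]
ft_force: [0.9, -0.1, -0.0]
grip_width: -0.1
finger_force: 0.0
time: 18.82
eef_pos: [431.5, -284.5, 166.0]
tool_rot: [0.001, 0.998, 0.058, 0.002]
ft_force: [-0.5, 1.5, -0.4]
grip_width: -0.1
finger_force: 0.0
[ 5.91695e+02 -6.59000e+01  2.30000e-02] -136 [-92.4 -18.6   0.3]
[ 5.89761e+02 -6.04110e+01  2.20000e-02] -115 [-94.2 -13.1   0.3]
[ 5.90497e+02 -6.54020e+01  2.10000e-02] -236 [-93.6 -18.1   0.2]
corners [[542.0, -146.0], [642.0, -144.0], [639.0, 16.0], [539.0, 14.0]] [ 432.5 -280.1  165.8] [-0.3 -0.3  0.8]
[[581.0, -67.0, 81.0]]
```

View pics/now.png

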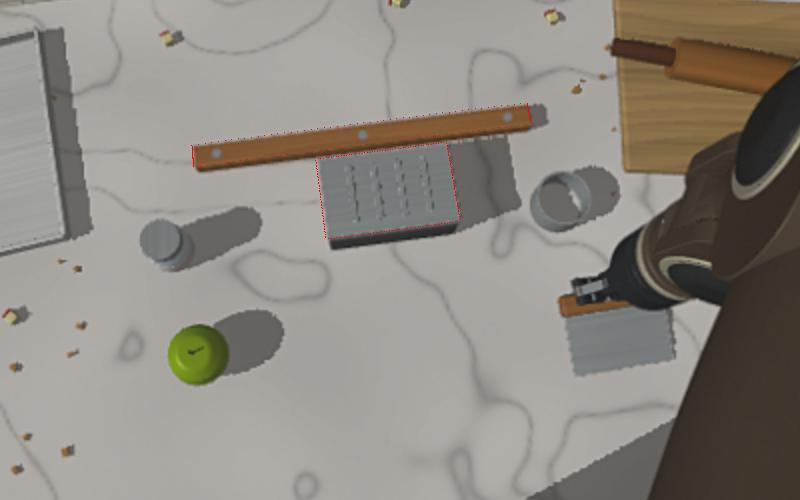

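The tin is now square to the rail within 0.3°, with about 28 mm of gap; the overlay matches the lid at (317–460, 143–240). I'll push it home with the two open fingers, spread along the long side.

```bash
python3 -m inch '{"offset":[[0,0,0],[11,-36,0],[11,-36,0],[11,-36,0],[11,-36,0],[11,-36,0],[11,-36,0],[0,0,0],[0,0,38],[0,0,38],[0,0,38],[0,0,0],[0,0,0]],"rotation":[[0,0,0.097],[0,0,0],[0,0,0],[0,0,0],[0,0,0],[0,0,0],[0,0,0],[0,0,0],[0,0,0],[0,0,0],[0,0,0],[0,0,0],[0,0,0]],"hand":[85,85,85,85,85,85,85,85,85,85,85,85,85]}'; python3 -c "
from h import *
from scipy.spatial.transform import Rotation as R
s=state();print(s['joints'].round(3));print(R.from_quat(np.roll(s['tool_rot'],-1)).as_matrix().round(4))"
```

```text
time: 20.05
eef_pos: [491.9, -59.2, 51.1]
tool_rot: [-0.001, 1.0, 0.014, -0.001]
ft_force: [0.3, -0.5, -0.5]
grip_width: 85.0
finger_force: 0.0
[-1.210e-01  1.570e-01 -4.660e-01  9.500e-01  2.000e-03  2.993e+00]
[[ 0.9996  0.0275 -0.0015]
 [ 0.0275 -0.9996  0.0021]
 [-0.0015 -0.0021 -1.    ]]
```

```bash
python3 -m inch '{"offset":[[10,3,0],[10,3,0],[10,0,0],[4,0,0],[4,0,0],[4,0,0],[4,0,0],[4,0,0],[0,0,0]],"rotation":[[0,0,0.009],[0,0,0],[0,0,0],[0,0,0],[0,0,0],[0,0,0],[0,0,0],[0,0,0],[0,0,0]],"hand":[85,85,85,85,85,85,85,85,85]}'; python3 look.py 600 -65 0.02 20 20 .15
```

```text
time: 20.8
eef_pos: [542.6, -66.0, 52.8]
tool_rot: [-0.001, 1.0, 0.008, -0.0]
ft_force: [-6.2, 0.2, 6.2]
grip_width: 84.8
finger_force: 3.6
[ 6.04974e+02 -6.54390e+01  3.60000e-02] -54 [-79.1 -18.3   1.1]
[ 6.19999e+02 -5.93750e+01  3.60000e-02] -96 [-64.  -12.5   1.1]
[ 6.19999e+02 -6.38210e+01 -1.50000e-02] -135 [-64.1 -17.   -1.9]
corners [[569.0, -143.0], [669.0, -145.0], [671.0, 15.0], [571.0, 17.0]] [542.7 -66.   52.8] [-7.6 -0.1  4.8]
[[611.0, 4.0, 80.0]]
```

```bash
python3 -m inch '{"offset":[[3,0,0],[3,0,0],[3,0,0],[2,0,0],[0,0,0]],"rotation":[[0,0,0],[0,0,0],[0,0,0],[0,0,0],[0,0,0]],"hand":[85,85,85,85,85]}'; python3 -m inch '{"offset":[[1,0,0],[1,0,0],[0,0,0]],"rotation":[[0,0,0],[0,0,0],[0,0,0]],"hand":[85,85,85]}'
```

```text
time: 21.37
eef_pos: [553.2, -65.8, 52.8]
tool_rot: [-0.001, 1.0, 0.008, -0.0]
ft_force: [-10.1, -0.7, 6.2]
grip_width: 85.3
finger_force: 4.5
time: 21.62
eef_pos: [554.7, -65.8, 52.8]
tool_rot: [-0.001, 1.0, 0.008, -0.001]
ft_force: [-11.8, -0.6, 7.3]
grip_width: 85.0
finger_force: 5.3
```

```bash
python3 -m inch '{"offset":[[1.5,0,0],[1.5,0,0],[0,0,0]],"rotation":[[0,0,0],[0,0,0],[0,0,0]],"hand":[85,85,85]}'; python3 -m inch '{"offset":[[1.5,0,0],[1.5,0,0],[0,0,0]],"rotation":[[0,0,0],[0,0,0],[0,0,0]],"hand":[85,85,85]}'
```

```text
time: 21.87
eef_pos: [556.4, -65.6, 52.7]
tool_rot: [-0.001, 1.0, 0.008, -0.002]
ft_force: [-16.1, 0.4, 11.9]
grip_width: 84.8
finger_force: 8.1
time: 22.12
eef_pos: [556.4, -65.6, 52.7]
tool_rot: [-0.001, 1.0, 0.007, -0.005]
ft_force: [-27.8, 0.1, 19.4]
grip_width: 84.9
finger_force: 13.9
```

```bash
python3 -m inch '{"offset":[[1.5,0,0],[0,0,0],[0,0,0]],"rotation":[[0,0,0],[0,0,0],[0,0,0]],"hand":[85,85,85]}'; python3 -m inch '{"offset":[[-5,0,0],[-10,0,0],[-12,0,0],[0,0,-38],[0,0,-38],[0,0,-38],[-15,36,0],[-15,36,0],[-15,36,0],[-15,36,0],[-15,36,0],[-15,36,0],[-15,36,0],[0,0,0]],"rotation":[[0,0,0],[0,0,0],[0,0,0],[0,0,0],[0,0,0],[0,0,0],[0,0,0],[0,0,0],[0,0,0],[0,0,0],[0,0,0],[0,0,0],[0,0,0],[0,0,0]],"hand":[85,85,85,85,85,85,85,85,85,85,85,85,85,85]}'; python3 look.py 615 -65 0.02 20 20 .15
python3 - <<'E'
from h import *
a=snap('top')['frame'][130:270,170:420];b=snap('side')['frame'][110:280,160:360]
a=cv2.resize(a,(400*250//224,250),fx=0,fy=0) if 0 else cv2.resize(a,None,fx=3,fy=3)
b=cv2.resize(b,None,fx=3,fy=3)
cv2.imwrite('pics/c.png',a[:,:,::-1]);cv2.imwrite('pics/d.png',b[:,:,::-1])
E
```

```text
time: 22.37
eef_pos: [556.4, -65.6, 52.7]
tool_rot: [-0.001, 1.0, 0.007, -0.006]
ft_force: [-33.2, 0.0, 24.0]
grip_width: 85.5
finger_force: 16.6
time: 23.53
eef_pos: [434.1, -325.4, 166.2]
tool_rot: [0.001, 1.0, 0.005, 0.002]
ft_force: [-0.2, 0.3, -0.1]
grip_width: 84.9
finger_force: 0.0
[ 6.16836e+02 -6.54860e+01  1.70000e-02] -139 [-67.2 -18.6   0. ]
[ 6.18211e+02 -6.07810e+01  2.20000e-02] -107 [-65.8 -13.9   0.3]
[ 6.17733e+02 -6.48270e+01  1.60000e-02] -235 [-66.3 -18.   -0.1]
corners [[569.0, -146.0], [669.0, -144.0], [666.0, 16.0], [566.0, 14.0]] [ 435.6 -321.3  165.9] [-0.8 -0.9 -0. ]
[[604.0, -63.0, 76.0]]
```

View pics/c.png

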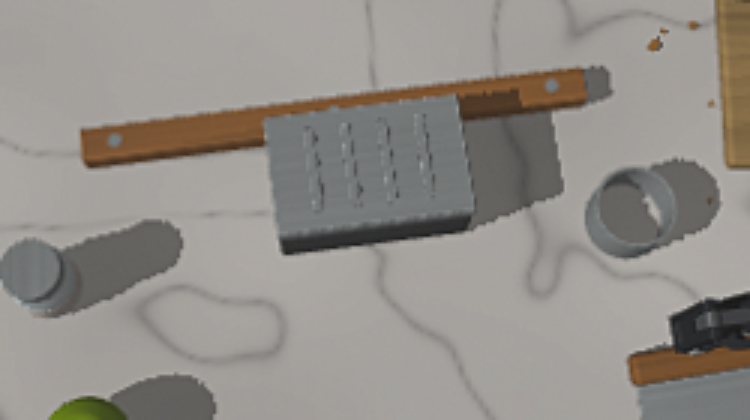

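View pics/d.png

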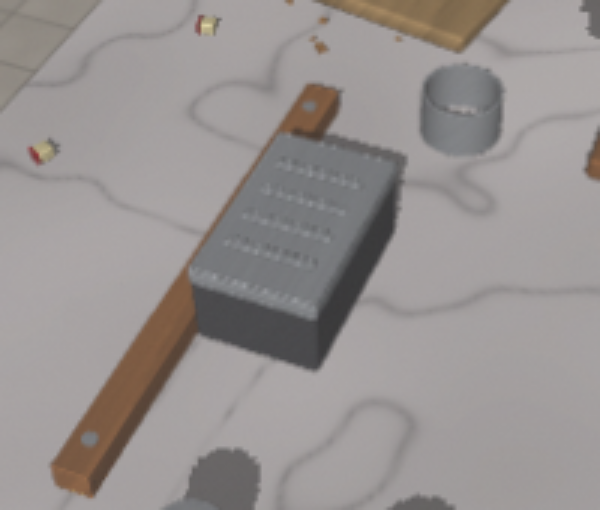

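Both crops show the tin's long side flat along the rail with no wedge of light. The fit gives x = −66 mm in the rail frame, within calibration error of the nominal −65 mm, and yaw within 0.3°. The hard stop at 33 N also confirms contact, and the robot is clear of everything.

```bash
python3 -c "
from cell import finish_job
print(finish_job())"
```

```text
the job is handed in; nothing more can be done
None
```

The tin was walked round clear of the rail until square, then pushed home flat against it (fitted within about 0.3° and 1 mm of nominal), and the job was handed in at about 24 s; the hand-in returned no verdict.

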